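# Set and lock the cam clamp on a shaft for measuring

### The job

The steel shaft lies loose in its V-block because the cam clamp over it is set too high. Flip the cam lever fully open, turn the wing nut clockwise until the clamp's foot just touches the shaft, then flip the lever fully closed so that the shaft is held firmly without being crushed. Leave the shaft where it lies in the block and do not disturb the other things on the table.

Things in the scene. Friction and masses are not known exactly. Their poses are not given: they have to be found in the camera images.
- lever_pivot (a point): the cam lever's hinge pin, on top of the clamp's column; fixed during the episode. 130 to 132 mm above the table. Its z axis is up, its x axis lies along the hinge pin, its y axis points level from the pin to where the lever's tip lies when closed. The wing nut's axis is 110 mm from the pin along -y. The column stands on a grey base plate 110 x 260 x 15 mm
- lever_tip (a point): centre of the barrel at the free end of the aluminium cam lever: a cross cylinder 16 mm in diameter and 18 mm long, its axis parallel to the hinge pin (to be pinched 18 mm wide across its end faces, or pushed), 90 mm from the pin. The lever's bar is 12 mm wide and 8 mm thick. Its y axis points from the pin along the lever
- lever (a joint): cam lever angle, rad: 0 closed (lying level, away from the nut), 1.57 fully open (upright). Positive turns about lever_pivot's x axis (y towards z), so the tip is at pivot + 90 mm (cos a along y, sin a along z). It stays where it is left; moving the tip takes about 2 N, up to 3 N when it is clamping. Opening it fully raises the strap, the nut and the foot by 5 mm, in proportion to its angle; closing lowers them by as much
- nut_grip (a point): centre of the wing of the adjusting nut, on its vertical axis: a dark steel upright bar 46 mm long (its x axis), 10 mm thick (its y axis, the width to pinch), 22 mm high, on a hub 20 mm across on a spindle through the nose of the strap. About 152 to 157 mm above the table at the start; with the lever open and the foot just touching the shaft, the strap's flat top is 28 to 30 mm below this point, and more before
- nut (a joint): angle of the adjusting nut, rad, 0 to 6.28: grows as it turns clockwise seen from above, which lowers nut, spindle and foot by 18 mm per turn (2.865 mm per rad). Stays where it is left; takes about 0.12 N m. Starts between 0.4 and 1.2; with the lever open the foot comes to touch the shaft somewhere between 3.5 and 4.2, as the clamp's height differs each time
- foot_face (a point): centre of the underside of the round black foot (24 mm across, 6 mm thick) below the spindle, straight above the shaft; z axis up. The foot is sprung against the spindle, 4 N per mm: it bears on the shaft when this point is 15 mm above the shaft's axis
- shaft_center (a point): centre of the steel shaft to be clamped, on its axis, 55 mm above the table: 30 mm in diameter over its middle 70 mm, 20 mm at the two ends, 130 mm long along its x axis; lies loose in a V-block below the foot, parallel to the hinge pin
- ring_gauge_at (a point): bystander: steel ring gauge, 52 mm across, 16 mm high; point 8 mm above its underside
- gauge_block_at (a point): bystander: standing steel gauge block 35 x 12 x 30 mm; point 8 mm above its underside
- brass_weight_at (a point): bystander: brass weight with a knob, 36 mm across, 50 mm high; point 8 mm above its underside
- micrometer_at (a point): bystander: outside micrometer lying flat, green frame, about 145 x 60 mm; point 8 mm above its underside
- screwdriver_at (a point): bystander: screwdriver lying on the table; point 8 mm above its underside
- oil_at (a point): bystander: small white plastic bottle, 44 mm across, 110 mm high; point 8 mm above its underside
- parallel_at (a point): bystander: steel bar 30 x 140 x 20 mm lying on the table; point 8 mm above its underside
Mind the look-alikes: they are no part of the job. What is shaped like the part that bears shaft_center but yellow is not meant.

How it is judged:
On the way, in this order (a step that is already met when the one before it is completed fails the run):
1. the lever is flipped open (above 1.3 rad) (value of joint lever above 1.3 rad), for 0.2 s.
2. with the lever still open (above 1.3 rad), the nut has brought the foot to within 3 mm of the shaft (value of joint lever above 1.3 rad and z of shaft_center in the frame of foot_face above -0.018 m), for 0.2 s.
At the end, for the whole second after the job is handed in: The lever is closed (below 0.12 rad), the foot presses on the shaft with 8 to 32 N (20 N if it just touched while open), and the shaft is at rest within 8 mm of where it lay (value of joint lever below 0.12 rad and contact force between foot and shaft between 8 and 32 N and distance of shaft_center from where it was at the start of the episode below 0.008 m and linear speed of shaft below 0.01 m/s).
It fails at once if a bystander is moved by more than 20 mm (distance of any of ring_gauge_at, gauge_block_at, brass_weight_at, micrometer_at, screwdriver_at, oil_at, parallel_at from where it was at the start of the episode above 0.02 m).
It also fails if it takes over 72 s, if anything falls off the work surface, if the arm or the gripper's body presses on something with over 40 N, if the wrist force passes 120 N, or if a joint passes its speed limit or range.

### The arm

A 6-joint arm with a two-finger parallel gripper is mounted at the origin on the work surface. World frame = base frame: x ahead of the robot, y to its left, z up, the work surface at z = 0. Lengths are in m, angles in rad, forces in N, time in s.
With the tool pointing down it reaches from about 0.3 to 0.775 m from the base axis. Payload 14.6 kg.
Tool frame: the origin (TCP) lies midway between the tips of the shut fingers; the grasp point (between the pads) lies 19 mm behind it; z points along the fingers, y is the line along which they close (so a half turn about z gives the same grasp; the last joint's range is limited). The gripper opens to 94 mm and grips with 3 to 60 N. Pads are 16 mm wide; open, the fingers measure 119 mm over their backs; the gripper's body (75 mm by 177 mm) begins 78 mm behind the grasp point.
Start: joints at [1.247, 0.3, 1.521, -0, 1.321, -0.067], TCP at [0.14, 0.532, 0.205] pointing down, gripper open.
Joint ranges: [-3.03, 3.03], [-0.79, 2.21], [0.23, 2.52], [-1.04, 4.18], [0, 3.07], [-2.55, 2.55]. Speed limits (rad/s): [2.22, 2.22, 2.57, 3.14, 3.14, 3.14].

### API

Orientations are given as [roll, pitch, yaw] about the fixed x, y, z axes, in that order (R = Rz(yaw) Ry(pitch) Rx(roll)).
In Python, from station import * gives the robot as it stands.
- The arm moves only by the tool send_rows, never from a script. Its argument "targets" is a list of rows, each an object of numbers: "x", "y", "z": the shift along the world's x, y, z in units of 0.2 m (1.0 is 0.2 m); "spin": the turn about the world's z in units of pi/2 rad (1.0 is pi/2 rad); "claw": the finger opening in mm, from 0 to 94. A call has 1 to 20 rows; each row shifts and turns the commanded pose from where the row before left it; what a row does not reach is not made up. A row lasts 1/10 s, in which the tool goes at most 50 mm and 8.59 degrees, less where a joint would pass 70% of its speed; a pose out of reach is approached as far as the arm can. A call with a number of a shift or a turn outside -1 to 1 is refused whole. A call with a gripper value outside its range is refused whole. The fingers move at their own pace and stop on an object; "force" is the grip in N (left out, the last holds). Time passes only in rows, so rows that do not move let the fingers close. It gives the time, the measured TCP pose, the force, the opening and the grip force at its end, in the units of the state.
- get_obs(): the state, without advancing time (a new reading comes with each control period).
- camera(name): name is "scene" or "top"; returns the picture (400x640x3 uint8, blue, green, red); there is no depth.
- camera_model(name): a dict with "fovy" (degrees; the focal length in pixels is half the picture's height over the tangent of half this angle, whatever the lens; pixels are square), "cx", "cy" (the principal point, pixels), "dist" ([k1, k2, p1, p2, k3] as OpenCV has them; the pictures are not rectified), "T" (4x4, takes a point from camera to world coordinates). Camera axes: x right, y down, z forward; pixel columns grow to the right and rows downward; lengths in m; the calibration is good to about 2 mm. A picture is of the moment at which its call begins. camera_model takes no time and is no camera call.
- hand_in(): hands the job in; it is judged then, once.
The state is a dict: "time_s": time; "qpos": joint angles; "joint_vel": joint speeds; "tau": joint torques, N m; "ee_pos": TCP position; "eef_rot": TCP orientation; "force": force on the tool from outside, world axes, zero at the start; "moment": the same for the moment, N m; "grip_width": finger opening in m; "grip_force": force on a finger pad.
Only numpy, scipy, OpenCV 4.12 (cv2) and the standard library are available. Lean on these libraries where they do the work, as an engineer would, in place of code of your own. Each camera call takes 0.05 s, during which the arm holds its last target. There are 200 camera calls.

## Working session

There is one attempt and no reset: what is moved stays moved. The work goes in short steps, Python scripts to look and compute and a tool call to move; the robot and the scene stay as the last step left them, time stands still between calls to the robot, and variables do not carry over. Pictures are saved under pics/ and viewed, at most 10 in all, crops included, and the job is handed in when it is done.

Besides the shell and the picture viewer there is one more tool, called after ">>>" in YAML: its name, and indented under it one key for each argument. send_rows: Moves the arm, as the interface text tells. Its arguments: {"type":"object","properties":{"targets":{"type":"array"},"force":{"type":"number"}},"required":["targets"]}

```bash
mkdir -p pics; ls; python3 - <<'E'
from station import *
import cv2
for n in("scene","top"):
    cv2.imwrite(f"pics/{n}0.png",camera(n)); m=camera_model(n); print(n,m)
o=get_obs();print({k:o[k] for k in("time_s","ee_pos","eef_rot","grip_width")})
E
```

```text
pics
scene {'fovy': 48.40015757330899, 'cx': 317.522675177401, 'cy': 197.54493649434133, 'dist': array([-0.12336015,  0.        ,  0.        ,  0.        ,  0.        ]), 'T': array([[-5.43339287e-01,  5.99793046e-01, -5.87393157e-01,
         1.27633727e+00],
       [ 8.39513118e-01,  3.88506417e-01, -3.79842715e-01,
         4.77261579e-01],
       [ 3.78991503e-04, -6.99507731e-01, -7.14624930e-01,
         1.01289350e+00],
       [ 0.00000000e+00,  0.00000000e+00,  0.00000000e+00,
         1.00000000e+00]])}
top {'fovy': 56.940323241818355, 'cx': 326.71993922466953, 'cy': 197.79242382298656, 'dist': array([-0.04126149,  0.        ,  0.        ,  0.        ,  0.        ]), 'T': array([[-0.01470913, -0.98576524,  0.16748292,  0.42106527],
       [-0.99932713,  0.00886454, -0.03559094,  0.02604889],
       [ 0.03359965, -0.16789374, -0.98523234,  0.97675476],
       [ 0.        ,  0.        ,  0.        ,  1.        ]])}
{'time_s': 0.1, 'ee_pos': array([0.13961724, 0.53173227, 0.20495097]), 'eef_rot': array([-3.14055490e+00, -9.43379490e-05,  2.88477337e+00]), 'grip_width': 0.09410949200329351}
```

View pics/scene0.png

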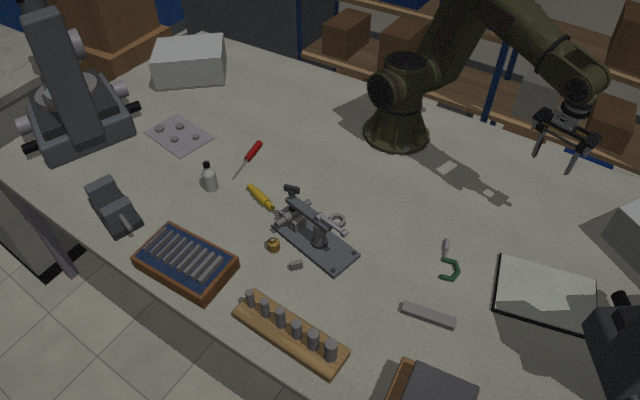

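View pics/top0.png

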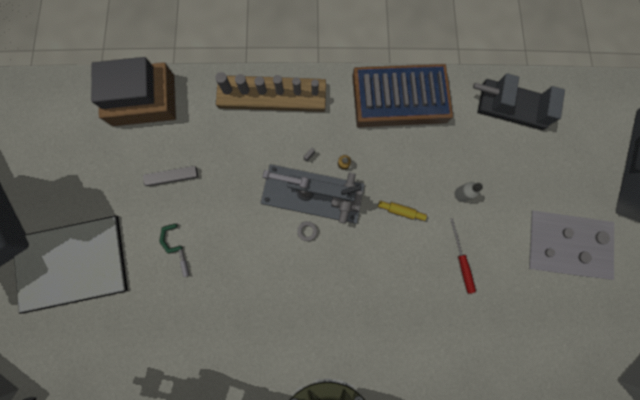

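The clamp is at scene (315,230) and top (310,193). The yellow shaft-like thing at scene (260,196), top (403,211) is the look-alike. Next, a close crop of both views.

```bash
python3 - <<'E'
import cv2,numpy as np
a=cv2.imread("pics/scene0.png")[170:280,240:370];b=cv2.imread("pics/top0.png")[140:250,250:380]
f=lambda i:cv2.convertScaleAbs(cv2.resize(i,None,fx=6,fy=6,interpolation=cv2.INTER_CUBIC),alpha=1.6)
for n,i,x0,y0 in(("cs",a,240,170),("ct",b,250,140)):
    g=f(i)[:600,:780]
    for k in range(0,130,10):
        cv2.putText(g,str(x0+k),(k*6,10),0,.35,(0,255,255),1);cv2.line(g,(k*6,12),(k*6,18),(0,255,255),1)
        cv2.putText(g,str(y0+k),(0,k*6+4),0,.35,(0,255,255),1)
    cv2.imwrite(f"pics/{n}.png",g)
E
```

```text
(no output)
```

View pics/cs.png

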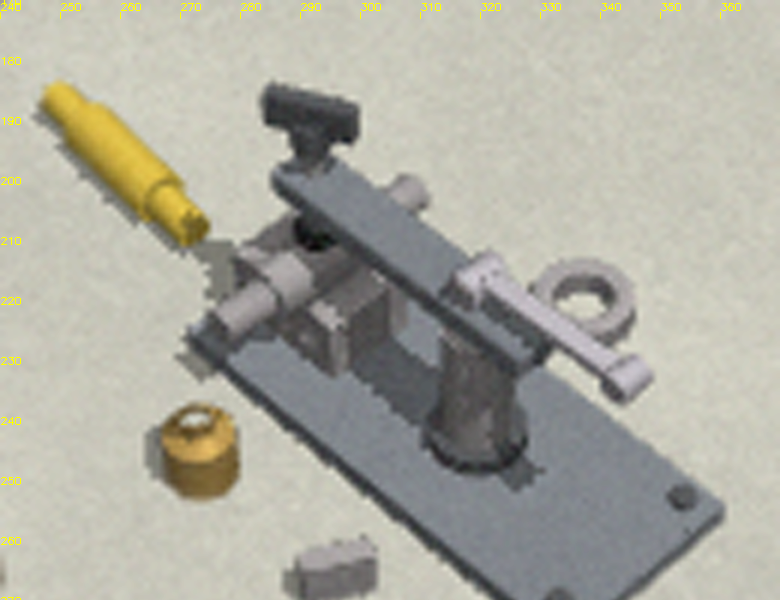

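View pics/ct.png

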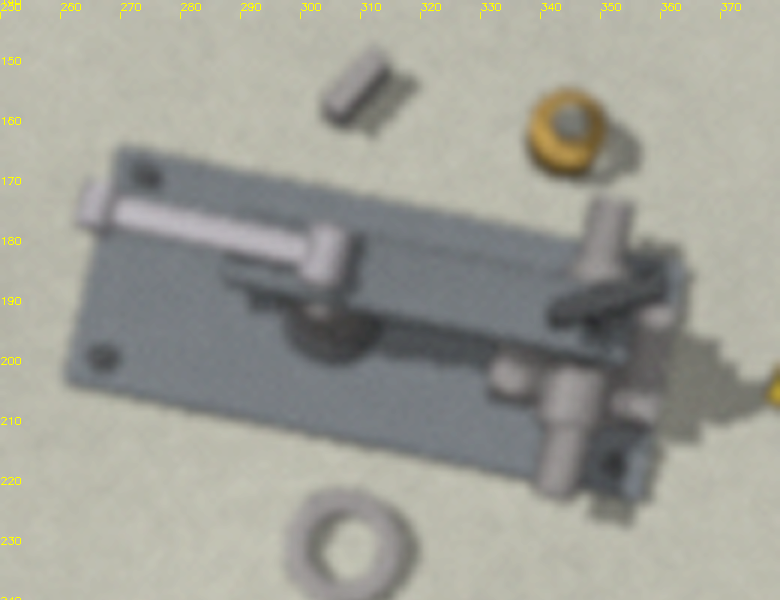

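The crops show the wing nut at scene (291.7,189.2) / top (351.3,188.7), the lever tip at (345,232.8) / (266.2,174.3) and the hinge at (320,216.3) / (304.2,182). The grey shaft is under the foot; the yellow one lies off the plate. No other levers or nuts are near, so the choice is clear.

```bash
cat > h.py <<'E'
from station import *
import cv2,numpy as np
def ray(n,p):
    m=camera_model(n);f=200/np.tan(np.radians(m["fovy"]/2))
    K=np.array([[f,0,m["cx"]],[0,f,m["cy"]],[0,0,1]])
    u=cv2.undistortPoints(np.array([[p]],float),K,m["dist"])[0,0]
    T=np.array(m["T"]);d=T[:3,:3]@[u[0],u[1],1];return T[:3,3],d/np.linalg.norm(d)
def tri(ps,pt):
    A=[];b=[]
    for n,p in(("scene",ps),("top",pt)):
        o,d=ray(n,p);M=np.eye(3)-np.outer(d,d);A.append(M);b.append(M@o)
    A=np.vstack(A);b=np.hstack(b);x,r,*_=np.linalg.lstsq(A,b,rcond=None);return x.round(4),np.sqrt(r).round(4)
def plane(n,p,z):
    o,d=ray(n,p);return (o+d*(z-o[2])/d[2]).round(4)
def proj(n,X):
    m=camera_model(n);f=200/np.tan(np.radians(m["fovy"]/2));K=np.array([[f,0,m["cx"]],[0,f,m["cy"]],[0,0,1]])
    Ti=np.linalg.inv(m["T"]);return cv2.projectPoints(np.array([X],float),cv2.Rodrigues(Ti[:3,:3])[0],Ti[:3,3],K,m["dist"])[0][0,0]
E
python3 - <<'E'
from h import *
for n,s,t in(("nut",(291.7,189.2),(351.3,188.7)),("tip",(345,232.8),(266.2,174.3)),("piv",(320,216.3),(304.2,182))):
    print(n,tri(s,t))
print("wing ends top",plane("top",(341.7,191.7),.16),plane("top",(360.7,185.8),.16))
print("wing ends sc",plane("scene",(284.5,187),.16),plane("scene",(299,190.5),.16))
print("plate corners",[plane("top",p,.015) for p in((270,164.5),(261,203.5),(363.5,182),(356,223.5))])
print("tip,piv,nut top-plane",plane("top",(266.2,174.3),.139),plane("top",(304.2,182),.138),plane("top",(351.3,188.7),.165))
print("ring",plane("top",(308.5,231.5),.01),"gauge",plane("top",(309.5,154.5),.02),"brass",plane("top",(344.5,162),.03))
E
```

```text
nut (array([ 0.5811, -0.0589,  0.1523]), array([0.0021]))
tip (array([0.6212, 0.137 , 0.1326]), array([0.001]))
piv (array([0.6033, 0.0487, 0.1262]), array([0.0015]))
wing ends top [ 0.5736 -0.0375  0.16  ] [ 0.5868 -0.081   0.16  ]
wing ends sc [ 0.5906 -0.0743  0.16  ] [ 0.5802 -0.033   0.16  ]
plate corners [array([0.6763, 0.1419, 0.015 ]), array([0.5709, 0.1643, 0.015 ]), array([ 0.6265, -0.1078,  0.015 ]), array([ 0.5154, -0.0846,  0.015 ])]
tip,piv,nut top-plane [0.62   0.1355 0.139 ] [0.6013 0.0475 0.138 ] [ 0.5793 -0.0589  0.165 ]
ring [0.4964 0.0401 0.01  ] gauge [0.702 0.036 0.02 ] brass [ 0.678  -0.0568  0.03  ]
```

>>> send_rows:
  targets:
    - {"x": 0.15, "y": -0.124, "spin": -0.0604, "claw": 50}
    - {"x": 0.15, "y": -0.124, "spin": -0.0604}
    - {"x": 0.15, "y": -0.124, "spin": -0.0604}
    - {"x": 0.15, "y": -0.124, "spin": -0.0604}
    - {"x": 0.15, "y": -0.124, "spin": -0.0604}
    - {"x": 0.15, "y": -0.124, "spin": -0.0604}
    - {"x": 0.15, "y": -0.124, "spin": -0.0604}
    - {"x": 0.15, "y": -0.124, "spin": -0.0604}
    - {"x": 0.15, "y": -0.124, "spin": -0.0604}
    - {"x": 0.15, "y": -0.124, "spin": -0.0604}
    - {"x": 0.15, "y": -0.124, "spin": -0.0604}
    - {"x": 0.15, "y": -0.124, "spin": -0.0604}
    - {"x": 0.15, "y": -0.124, "spin": -0.0604}
    - {"x": 0.15, "y": -0.124, "spin": -0.0604}
    - {"x": 0.15, "y": -0.124, "spin": -0.0604}
    - {"x": 0.15, "y": -0.124, "spin": -0.0604}
    - {"x": 0}
    - {"x": 0}
    - {"x": 0}
  force: 25

```text
schema error: expected keys x, y, z, spin, claw
```

>>> send_rows:
  targets:
    - {"x": 0.15, "y": -0.124, "z": 0, "spin": -0.0604, "claw": 50}
    - {"x": 0.15, "y": -0.124, "z": 0, "spin": -0.0604, "claw": 50}
    - {"x": 0.15, "y": -0.124, "z": 0, "spin": -0.0604, "claw": 50}
    - {"x": 0.15, "y": -0.124, "z": 0, "spin": -0.0604, "claw": 50}
    - {"x": 0.15, "y": -0.124, "z": 0, "spin": -0.0604, "claw": 50}
    - {"x": 0.15, "y": -0.124, "z": 0, "spin": -0.0604, "claw": 50}
    - {"x": 0.15, "y": -0.124, "z": 0, "spin": -0.0604, "claw": 50}
    - {"x": 0.15, "y": -0.124, "z": 0, "spin": -0.0604, "claw": 50}
    - {"x": 0.15, "y": -0.124, "z": 0, "spin": -0.0604, "claw": 50}
    - {"x": 0.15, "y": -0.124, "z": 0, "spin": -0.0604, "claw": 50}
    - {"x": 0.15, "y": -0.124, "z": 0, "spin": -0.0604, "claw": 50}
    - {"x": 0.15, "y": -0.124, "z": 0, "spin": -0.0604, "claw": 50}
    - {"x": 0.15, "y": -0.124, "z": 0, "spin": -0.0604, "claw": 50}
    - {"x": 0.15, "y": -0.124, "z": 0, "spin": -0.0604, "claw": 50}
    - {"x": 0.15, "y": -0.124, "z": 0, "spin": -0.0604, "claw": 50}
    - {"x": 0.15, "y": -0.124, "z": 0, "spin": -0.0604, "claw": 50}
    - {"x": 0, "y": 0, "z": 0, "spin": 0, "claw": 50}
    - {"x": 0, "y": 0, "z": 0, "spin": 0, "claw": 50}
    - {"x": 0, "y": 0, "z": 0, "spin": 0, "claw": 50}
  force: 25

```text
time_s: 2.0
ee_pos: [0.619, 0.1359, 0.2053]
eef_rot: [-3.141, 0.0, 1.368]
force: [0.1, 0.1, 1.8]
grip_width: 0.0497
grip_force: 0.0
```

>>> send_rows:
  targets:
    - {"x": 0, "y": 0, "z": -0.09, "spin": 0, "claw": 50}
    - {"x": 0, "y": 0, "z": -0.09, "spin": 0, "claw": 50}
    - {"x": 0, "y": 0, "z": -0.09, "spin": 0, "claw": 50}
    - {"x": 0, "y": 0, "z": -0.09, "spin": 0, "claw": 50}
    - {"x": 0, "y": 0, "z": -0.09, "spin": 0, "claw": 50}
    - {"x": 0, "y": 0, "z": 0, "spin": 0, "claw": 50}
    - {"x": 0, "y": 0, "z": 0, "spin": 0, "claw": 10}
    - {"x": 0, "y": 0, "z": 0, "spin": 0, "claw": 10}
    - {"x": 0, "y": 0, "z": 0, "spin": 0, "claw": 10}
    - {"x": 0, "y": 0, "z": 0, "spin": 0, "claw": 10}
    - {"x": 0, "y": 0, "z": 0, "spin": 0, "claw": 10}
    - {"x": 0, "y": 0, "z": 0, "spin": 0, "claw": 10}
  force: 25

```text
time_s: 3.2
ee_pos: [0.6212, 0.135, 0.1165]
eef_rot: [3.137, -0.001, 1.366]
force: [8.9, -1.5, 0.1]
grip_width: 0.0178
grip_force: 25.0
```

```bash
python3 - <<'E'
import numpy as np
# arc increments in move units: tip from a0 to a1 about pivot, horizontal dir u
a=np.linspace(0.05,1.53,19);u=np.array([.201,.980])
for i in range(18):
    dy=.09*(np.cos(a[i+1])-np.cos(a[i]));dz=.09*(np.sin(a[i+1])-np.sin(a[i]))
    print(np.round(np.array([*(dy*u),dz])/.2,4))
E
```

```text
[-0.0007 -0.0033  0.0368]
[-0.0013 -0.0063  0.0364]
[-0.0019 -0.0092  0.0358]
[-0.0025 -0.012   0.0349]
[-0.003  -0.0148  0.0338]
[-0.0036 -0.0174  0.0324]
[-0.0041 -0.02    0.0309]
[-0.0046 -0.0224  0.0291]
[-0.0051 -0.0247  0.0271]
[-0.0055 -0.0268  0.0249]
[-0.0059 -0.0287  0.0226]
[-0.0062 -0.0304  0.0201]
[-0.0065 -0.0319  0.0175]
[-0.0068 -0.0332  0.0148]
[-0.007  -0.0343  0.0119]
[-0.0072 -0.0352  0.009 ]
[-0.0073 -0.0358  0.006 ]
[-0.0074 -0.0361  0.003 ]
```

>>> send_rows:
  targets:
    - {"x": 0.0093, "y": -0.0033, "z": 0.0368, "spin": 0, "claw": 10}
    - {"x": -0.0013, "y": -0.0063, "z": 0.0364, "spin": 0, "claw": 10}
    - {"x": -0.0019, "y": -0.0092, "z": 0.0358, "spin": 0, "claw": 10}
    - {"x": -0.0025, "y": -0.012, "z": 0.0349, "spin": 0, "claw": 10}
    - {"x": -0.003, "y": -0.0148, "z": 0.0338, "spin": 0, "claw": 10}
    - {"x": -0.0036, "y": -0.0174, "z": 0.0324, "spin": 0, "claw": 10}
    - {"x": -0.0041, "y": -0.02, "z": 0.0309, "spin": 0, "claw": 10}
    - {"x": -0.0046, "y": -0.0224, "z": 0.0291, "spin": 0, "claw": 10}
    - {"x": -0.0051, "y": -0.0247, "z": 0.0271, "spin": 0, "claw": 10}
    - {"x": -0.0055, "y": -0.0268, "z": 0.0249, "spin": 0, "claw": 10}
    - {"x": -0.0059, "y": -0.0287, "z": 0.0226, "spin": 0, "claw": 10}
    - {"x": -0.0062, "y": -0.0304, "z": 0.0201, "spin": 0, "claw": 10}
    - {"x": -0.0065, "y": -0.0319, "z": 0.0175, "spin": 0, "claw": 10}
    - {"x": -0.0068, "y": -0.0332, "z": 0.0148, "spin": 0, "claw": 10}
    - {"x": -0.007, "y": -0.0343, "z": 0.0119, "spin": 0, "claw": 10}
    - {"x": -0.0072, "y": -0.0352, "z": 0.009, "spin": 0, "claw": 10}
    - {"x": -0.0073, "y": -0.0358, "z": 0.006, "spin": 0, "claw": 10}
    - {"x": -0.0074, "y": -0.0361, "z": 0.003, "spin": 0, "claw": 10}
    - {"x": 0, "y": 0, "z": 0, "spin": 0, "claw": 10}
    - {"x": 0, "y": 0, "z": 0, "spin": 0, "claw": 10}

```text
time_s: 5.2
ee_pos: [0.6034, 0.0506, 0.202]
eef_rot: [-3.14, -0.0, 1.367]
force: [-14.1, 3.0, 5.5]
grip_width: 0.0172
grip_force: 25.0
```

>>> send_rows:
  targets:
    - {"x": 0, "y": 0, "z": 0, "spin": 0, "claw": 50}
    - {"x": 0, "y": 0, "z": 0, "spin": 0, "claw": 50}
    - {"x": 0, "y": 0, "z": 0, "spin": 0, "claw": 50}
    - {"x": 0, "y": 0, "z": 0, "spin": 0, "claw": 50}
    - {"x": 0, "y": 0, "z": 0.12, "spin": 0, "claw": 50}
    - {"x": 0, "y": 0, "z": 0.12, "spin": 0, "claw": 50}
    - {"x": 0, "y": 0, "z": 0.02, "spin": 0, "claw": 50}
    - {"x": -0.0195, "y": -0.091, "z": 0, "spin": 0.05, "claw": 50}
    - {"x": -0.0195, "y": -0.091, "z": 0, "spin": 0.05, "claw": 50}
    - {"x": -0.0195, "y": -0.091, "z": 0, "spin": 0.05, "claw": 50}
    - {"x": -0.0195, "y": -0.091, "z": 0, "spin": 0.05, "claw": 50}
    - {"x": -0.0195, "y": -0.091, "z": 0, "spin": 0.05, "claw": 50}
    - {"x": -0.0195, "y": -0.091, "z": 0, "spin": 0.05, "claw": 50}
    - {"x": 0, "y": 0, "z": 0, "spin": 0, "claw": 50}
    - {"x": 0, "y": 0, "z": 0, "spin": 0, "claw": 50}

```text
time_s: 6.7
ee_pos: [0.5809, -0.0585, 0.2522]
eef_rot: [-3.141, -0.0, 1.836]
force: [-0.2, 0.0, -0.8]
grip_width: 0.0502
grip_force: 0.0
```

```bash
python3 - <<'E'
from h import *
i=camera("scene");c=cv2.convertScaleAbs(cv2.resize(i[150:250,245:365],None,fx=6,fy=6,interpolation=cv2.INTER_CUBIC),alpha=1.6);cv2.imwrite("pics/open.png",c)
o=get_obs();print(o["ee_pos"],o["eef_rot"],o["qpos"][5],o["force"])
E
```

```text
[ 0.58103293 -0.05805529  0.25240185] [-3.14129771e+00 -2.59092295e-04  1.83631948e+00] -0.427897383482873 [-0.22140557  0.32110194  0.31839477]
```

View pics/open.png

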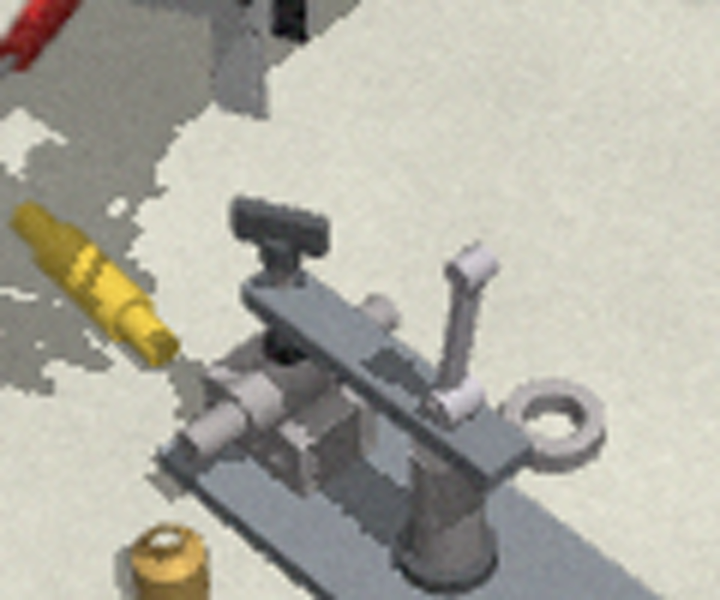

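The lever stands upright (tip at 323,194) and the wing is at (292,188), clear for the grip.

>>> send_rows:
  targets:
    - {"x": 0, "y": 0, "z": -0.1, "spin": 0, "claw": 50}
    - {"x": 0, "y": 0, "z": -0.1, "spin": 0, "claw": 50}
    - {"x": 0, "y": 0, "z": -0.1, "spin": 0, "claw": 50}
    - {"x": 0, "y": 0, "z": -0.1, "spin": 0, "claw": 50}
    - {"x": 0, "y": 0, "z": -0.08, "spin": 0, "claw": 50}
    - {"x": 0, "y": 0, "z": -0.08, "spin": 0, "claw": 50}
    - {"x": 0, "y": 0, "z": 0, "spin": 0, "claw": 50}
    - {"x": 0, "y": 0, "z": 0, "spin": 0, "claw": 4}
    - {"x": 0, "y": 0, "z": 0, "spin": 0, "claw": 4}
    - {"x": 0, "y": 0, "z": 0, "spin": 0, "claw": 4}
    - {"x": 0, "y": 0, "z": 0, "spin": 0, "claw": 4}
    - {"x": 0, "y": 0, "z": 0, "spin": 0, "claw": 4}
    - {"x": 0, "y": 0, "z": 0, "spin": 0, "claw": 4}
    - {"x": 0, "y": 0, "z": 0, "spin": 0, "claw": 4}
  force: 40

```text
time_s: 8.15
ee_pos: [0.5793, -0.0591, 0.1413]
eef_rot: [-3.137, -0.0, 1.838]
force: [-16.3, -3.0, 8.7]
grip_width: 0.0188
grip_force: 40.0
```

```bash
python3 -c "
from h import *
o=get_obs();print(o['ee_pos'],o['eef_rot'],o['qpos'],o['force'],o['moment'])"
```

```text
[ 0.57932488 -0.05908321  0.14128525] [-3.13739270e+00 -3.65457366e-04  1.83765132e+00] [-0.16386541  0.43111507  1.49658546 -0.00151488  1.21786144 -0.43019473] [-16.33348132  -3.0245854    8.69048813] [-0.69632436  3.19352024  0.02655675]
```

Width 18.8 mm means the finger tips hold the 20 mm hub, not the 10 mm wing. I'll raise the grip 10 mm.

>>> send_rows:
  targets:
    - {"x": 0, "y": 0, "z": 0, "spin": 0, "claw": 40}
    - {"x": 0, "y": 0, "z": 0, "spin": 0, "claw": 40}
    - {"x": 0, "y": 0, "z": 0, "spin": 0, "claw": 40}
    - {"x": -0.01, "y": -0.003, "z": 0.05, "spin": 0, "claw": 40}
    - {"x": 0, "y": 0, "z": 0, "spin": 0, "claw": 40}
    - {"x": 0, "y": 0, "z": 0, "spin": 0, "claw": 4}
    - {"x": 0, "y": 0, "z": 0, "spin": 0, "claw": 4}
    - {"x": 0, "y": 0, "z": 0, "spin": 0, "claw": 4}
    - {"x": 0, "y": 0, "z": 0, "spin": 0, "claw": 4}
    - {"x": 0, "y": 0, "z": 0, "spin": 0, "claw": 4}
    - {"x": 0, "y": 0, "z": 0, "spin": 0, "claw": 4}
  force: 40

```text
time_s: 9.25
ee_pos: [0.5787, -0.0592, 0.1507]
eef_rot: [-3.141, -0.0, 1.838]
force: [-2.4, -1.1, 0.6]
grip_width: 0.0171
grip_force: 40.0
```

```bash
python3 -c "
from h import *
o=get_obs();print(o['ee_pos'],o['eef_rot'],o['qpos'],o['force'],o['moment'])"
```

```text
[ 0.57874557 -0.05918717  0.15065969] [-3.14087015e+00 -1.69880207e-04  1.83798523e+00] [-1.64798294e-01  4.18586851e-01  1.49144443e+00 -1.57139019e-04
  1.23228863e+00 -4.31935025e-01] [-2.4494272  -1.1002885   0.64094817] [-0.17389003  0.67506321 -0.05809224]
```

```bash
python3 - <<'E'
from h import *
i=camera("scene");j=camera("top")
f=lambda i:cv2.convertScaleAbs(cv2.resize(i,None,fx=8,fy=8,interpolation=cv2.INTER_CUBIC),alpha=2)
cv2.imwrite("pics/grip.png",np.hstack([f(i[160:230,260:308]),f(j[165:235,325:373])]))
print(get_obs()["grip_width"])
E
```

```text
0.01711536151726032
```

View pics/grip.png

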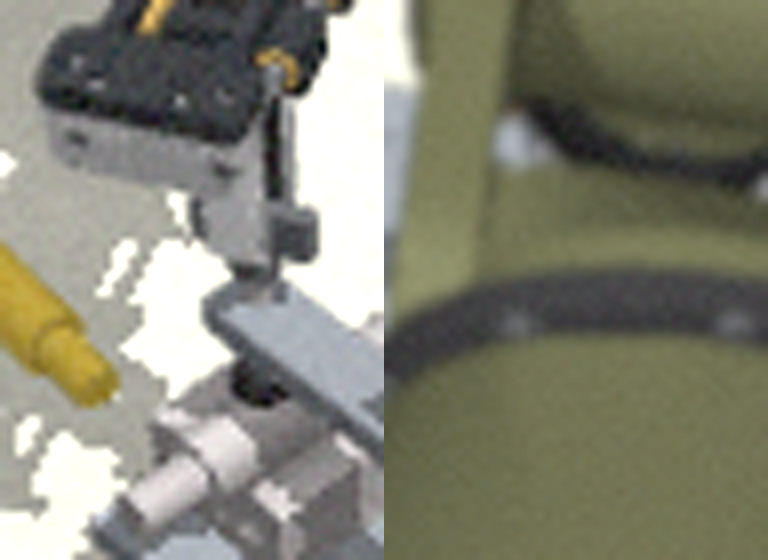

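>>> send_rows:
  targets:
    - {"x": 0, "y": 0, "z": 0, "spin": 0, "claw": 30}
    - {"x": 0, "y": 0, "z": 0, "spin": 0, "claw": 30}
    - {"x": 0, "y": 0, "z": 0.03, "spin": 0, "claw": 30}
    - {"x": 0, "y": 0, "z": 0, "spin": 0, "claw": 4}
    - {"x": 0, "y": 0, "z": 0, "spin": 0, "claw": 4}
    - {"x": 0, "y": 0, "z": 0, "spin": 0, "claw": 4}
    - {"x": 0, "y": 0, "z": 0, "spin": 0, "claw": 4}
    - {"x": 0, "y": 0, "z": 0, "spin": 0, "claw": 4}
    - {"x": 0, "y": 0, "z": 0, "spin": 0, "claw": 4}

```text
time_s: 10.25
ee_pos: [0.5788, -0.0592, 0.1569]
eef_rot: [-3.141, -0.0, 1.838]
force: [-4.0, -1.6, 3.1]
grip_width: 0.0098
grip_force: 40.0
```

Width 9.8 mm: the wing is held. I'll turn it clockwise in two halves, descending with the thread.

>>> send_rows:
  targets:
    - {"x": 0, "y": 0, "z": -0.002, "spin": -0.087, "claw": 4}
    - {"x": 0, "y": 0, "z": -0.002, "spin": -0.087, "claw": 4}
    - {"x": 0, "y": 0, "z": -0.002, "spin": -0.087, "claw": 4}
    - {"x": 0, "y": 0, "z": -0.002, "spin": -0.087, "claw": 4}
    - {"x": 0, "y": 0, "z": -0.002, "spin": -0.087, "claw": 4}
    - {"x": 0, "y": 0, "z": -0.002, "spin": -0.087, "claw": 4}
    - {"x": 0, "y": 0, "z": -0.002, "spin": -0.087, "claw": 4}
    - {"x": 0, "y": 0, "z": -0.002, "spin": -0.087, "claw": 4}
    - {"x": 0, "y": 0, "z": -0.002, "spin": -0.087, "claw": 4}
    - {"x": 0, "y": 0, "z": -0.002, "spin": -0.087, "claw": 4}
    - {"x": 0, "y": 0, "z": 0, "spin": 0, "claw": 4}

```text
time_s: 11.35
ee_pos: [0.5788, -0.0592, 0.1529]
eef_rot: [-3.142, 0.0, 0.469]
force: [-6.0, -1.0, 3.5]
grip_width: 0.0097
grip_force: 40.0
```

>>> send_rows:
  targets:
    - {"x": 0, "y": 0, "z": -0.002, "spin": -0.088, "claw": 4}
    - {"x": 0, "y": 0, "z": -0.002, "spin": -0.088, "claw": 4}
    - {"x": 0, "y": 0, "z": -0.002, "spin": -0.088, "claw": 4}
    - {"x": 0, "y": 0, "z": -0.002, "spin": -0.088, "claw": 4}
    - {"x": 0, "y": 0, "z": -0.002, "spin": -0.088, "claw": 4}
    - {"x": 0, "y": 0, "z": -0.002, "spin": -0.088, "claw": 4}
    - {"x": 0, "y": 0, "z": -0.002, "spin": -0.088, "claw": 4}
    - {"x": 0, "y": 0, "z": -0.002, "spin": -0.088, "claw": 4}
    - {"x": 0, "y": 0, "z": -0.002, "spin": -0.088, "claw": 4}
    - {"x": 0, "y": 0, "z": -0.002, "spin": -0.088, "claw": 4}
    - {"x": 0, "y": 0, "z": 0, "spin": 0, "claw": 4}
    - {"x": 0, "y": 0, "z": 0, "spin": 0, "claw": 4}
    - {"x": 0, "y": 0, "z": 0, "spin": 0, "claw": 4}

```text
time_s: 12.65
ee_pos: [0.5788, -0.0592, 0.149]
eef_rot: [3.141, 0.0, -0.906]
force: [-5.5, -0.6, 5.2]
grip_width: 0.0098
grip_force: 40.0
```

>>> send_rows:
  targets:
    - {"x": 0, "y": 0, "z": 0, "spin": 0, "claw": 45}
    - {"x": 0, "y": 0, "z": 0, "spin": 0, "claw": 45}
    - {"x": 0, "y": 0, "z": 0, "spin": 0, "claw": 45}
    - {"x": 0, "y": 0, "z": 0.13, "spin": 0, "claw": 45}
    - {"x": 0, "y": 0, "z": 0.13, "spin": 0, "claw": 45}
    - {"x": 0, "y": 0, "z": 0.13, "spin": 0, "claw": 45}
    - {"x": 0, "y": 0, "z": 0.13, "spin": 0, "claw": 45}
    - {"x": 0, "y": 0, "z": 0, "spin": 0.0905, "claw": 45}
    - {"x": 0, "y": 0, "z": 0, "spin": 0.0905, "claw": 45}
    - {"x": 0, "y": 0, "z": 0, "spin": 0.0905, "claw": 45}
    - {"x": 0, "y": 0, "z": 0, "spin": 0.0905, "claw": 45}
    - {"x": 0, "y": 0, "z": 0, "spin": 0.0905, "claw": 45}
    - {"x": 0, "y": 0, "z": 0, "spin": 0.0905, "claw": 45}
    - {"x": 0, "y": 0, "z": 0, "spin": 0.0905, "claw": 45}
    - {"x": 0, "y": 0, "z": 0, "spin": 0.0905, "claw": 45}
    - {"x": 0, "y": 0, "z": 0, "spin": 0, "claw": 45}

```text
time_s: 14.25
ee_pos: [0.5791, -0.0591, 0.2528]
eef_rot: [-3.142, -0.0, 0.23]
force: [-0.1, 0.7, -0.6]
grip_width: 0.0448
grip_force: 0.0
```

```bash
python3 - <<'E'
from h import *
i=camera("scene");c=cv2.convertScaleAbs(cv2.resize(i[170:240,265:345],None,fx=8,fy=8,interpolation=cv2.INTER_CUBIC),alpha=2)
cv2.imwrite("pics/turned.png",c)
o=get_obs();print(o["ee_pos"],o["eef_rot"],o["force"])
E
```

```text
[ 0.57902616 -0.05910774  0.25275328] [-3.14152366e+00 -5.87261989e-05  2.24117099e-01] [ 0.31323796 -0.6351638   1.22489237]
```

View pics/turned.png

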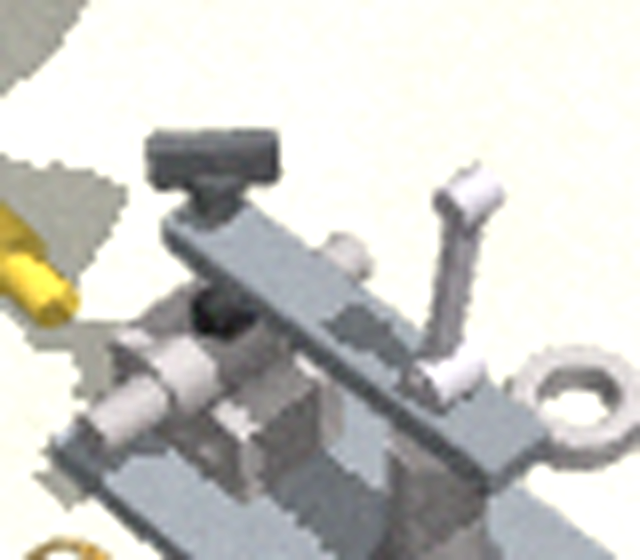

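The wing (center 291.6,189.6) has turned and dropped, the foot sits on the shaft, and the lever is still upright. Back to the lever tip.

>>> send_rows:
  targets:
    - {"x": 0.0131, "y": 0.0608, "z": 0, "spin": 0.0806, "claw": 45}
    - {"x": 0.0131, "y": 0.0608, "z": 0, "spin": 0.0806, "claw": 45}
    - {"x": 0.0131, "y": 0.0608, "z": 0, "spin": 0.0806, "claw": 45}
    - {"x": 0.0131, "y": 0.0608, "z": 0, "spin": 0.0806, "claw": 45}
    - {"x": 0.0131, "y": 0.0608, "z": 0, "spin": 0.0806, "claw": 45}
    - {"x": 0.0131, "y": 0.0608, "z": 0, "spin": 0.0806, "claw": 45}
    - {"x": 0.0131, "y": 0.0608, "z": 0, "spin": 0.0806, "claw": 45}
    - {"x": 0.0131, "y": 0.0608, "z": 0, "spin": 0.0806, "claw": 45}
    - {"x": 0.0131, "y": 0.0608, "z": 0, "spin": 0.0806, "claw": 45}
    - {"x": 0, "y": 0, "z": 0, "spin": 0, "claw": 45}
    - {"x": 0, "y": 0, "z": -0.085, "spin": 0, "claw": 45}
    - {"x": 0, "y": 0, "z": -0.085, "spin": 0, "claw": 45}
    - {"x": 0, "y": 0, "z": -0.085, "spin": 0, "claw": 45}
    - {"x": 0, "y": 0, "z": 0, "spin": 0, "claw": 45}
    - {"x": 0, "y": 0, "z": 0, "spin": 0, "claw": 10}
    - {"x": 0, "y": 0, "z": 0, "spin": 0, "claw": 10}
    - {"x": 0, "y": 0, "z": 0, "spin": 0, "claw": 10}
    - {"x": 0, "y": 0, "z": 0, "spin": 0, "claw": 10}
    - {"x": 0, "y": 0, "z": 0, "spin": 0, "claw": 10}
    - {"x": 0, "y": 0, "z": 0, "spin": 0, "claw": 10}
  force: 25

```text
time_s: 16.3
ee_pos: [0.6028, 0.0502, 0.2025]
eef_rot: [3.14, -0.0, 1.366]
force: [-0.3, -0.9, 4.5]
grip_width: 0.0172
grip_force: 25.0
```

```bash
python3 - <<'E'
import numpy as np
a=np.linspace(1.53,-0.04,20);u=np.array([.201,.980])
for i in range(19):
    dy=.09*(np.cos(a[i+1])-np.cos(a[i]));dz=.09*(np.sin(a[i+1])-np.sin(a[i]))
    print(np.round(np.array([*(dy*u),dz])/.2,3))
E
```

```text
[ 0.007  0.036 -0.003]
[ 0.007  0.036 -0.006]
[ 0.007  0.035 -0.009]
[ 0.007  0.034 -0.012]
[ 0.007  0.033 -0.015]
[ 0.007  0.032 -0.018]
[ 0.006  0.031 -0.02 ]
[ 0.006  0.029 -0.023]
[ 0.006  0.027 -0.025]
[ 0.005  0.025 -0.027]
[ 0.005  0.022 -0.029]
[ 0.004  0.02  -0.031]
[ 0.004  0.017 -0.033]
[ 0.003  0.015 -0.034]
[ 0.002  0.012 -0.035]
[ 0.002  0.009 -0.036]
[ 0.001  0.006 -0.037]
[ 0.001  0.003 -0.037]
[ 0.     0.    -0.037]
```

>>> send_rows:
  targets:
    - {"x": 0.007, "y": 0.036, "z": -0.003, "spin": 0, "claw": 10}
    - {"x": 0.007, "y": 0.036, "z": -0.006, "spin": 0, "claw": 10}
    - {"x": 0.007, "y": 0.035, "z": -0.009, "spin": 0, "claw": 10}
    - {"x": 0.007, "y": 0.034, "z": -0.012, "spin": 0, "claw": 10}
    - {"x": 0.007, "y": 0.033, "z": -0.015, "spin": 0, "claw": 10}
    - {"x": 0.007, "y": 0.032, "z": -0.018, "spin": 0, "claw": 10}
    - {"x": 0.006, "y": 0.031, "z": -0.02, "spin": 0, "claw": 10}
    - {"x": 0.006, "y": 0.029, "z": -0.023, "spin": 0, "claw": 10}
    - {"x": 0.006, "y": 0.027, "z": -0.025, "spin": 0, "claw": 10}
    - {"x": 0.005, "y": 0.025, "z": -0.027, "spin": 0, "claw": 10}
    - {"x": 0.005, "y": 0.022, "z": -0.029, "spin": 0, "claw": 10}
    - {"x": 0.004, "y": 0.02, "z": -0.031, "spin": 0, "claw": 10}
    - {"x": 0.004, "y": 0.017, "z": -0.033, "spin": 0, "claw": 10}
    - {"x": 0.003, "y": 0.015, "z": -0.034, "spin": 0, "claw": 10}
    - {"x": 0.002, "y": 0.012, "z": -0.035, "spin": 0, "claw": 10}
    - {"x": 0.002, "y": 0.009, "z": -0.036, "spin": 0, "claw": 10}
    - {"x": 0.001, "y": 0.006, "z": -0.037, "spin": 0, "claw": 10}
    - {"x": 0.001, "y": 0.003, "z": -0.037, "spin": 0, "claw": 10}
    - {"x": 0, "y": 0, "z": -0.037, "spin": 0, "claw": 10}
    - {"x": 0, "y": 0, "z": 0, "spin": 0, "claw": 10}

```text
time_s: 18.3
ee_pos: [0.6215, 0.1356, 0.1105]
eef_rot: [3.137, -0.002, 1.366]
force: [5.5, -0.6, 11.5]
grip_width: 0.0179
grip_force: 25.0
```

>>> send_rows:
  targets:
    - {"x": 0, "y": 0, "z": 0, "spin": 0, "claw": 50}
    - {"x": 0, "y": 0, "z": 0, "spin": 0, "claw": 50}
    - {"x": 0, "y": 0, "z": 0, "spin": 0, "claw": 50}
    - {"x": 0, "y": 0, "z": 0, "spin": 0, "claw": 50}
    - {"x": 0, "y": 0, "z": 0.1, "spin": 0, "claw": 50}
    - {"x": 0, "y": 0, "z": 0.15, "spin": 0, "claw": 50}
    - {"x": 0, "y": 0, "z": 0.15, "spin": 0, "claw": 50}
    - {"x": 0, "y": 0, "z": 0.15, "spin": 0, "claw": 50}
    - {"x": 0, "y": 0.15, "z": 0.1, "spin": 0, "claw": 50}
    - {"x": -0.1, "y": 0.15, "z": 0.1, "spin": 0, "claw": 50}
    - {"x": -0.1, "y": 0.15, "z": 0, "spin": 0, "claw": 50}
    - {"x": -0.1, "y": 0.15, "z": 0, "spin": 0, "claw": 50}
    - {"x": 0, "y": 0, "z": 0, "spin": 0, "claw": 50}

```text
time_s: 19.6
ee_pos: [0.5579, 0.2578, 0.2586]
eef_rot: [-3.141, -0.0, 1.37]
force: [-0.5, -0.6, -0.8]
grip_width: 0.0499
grip_force: 0.0
```

```bash
python3 - <<'E'
from h import *
i=camera("scene");j=camera("top");cv2.imwrite("pics/s_end.png",i)
f=lambda i:cv2.convertScaleAbs(cv2.resize(i,None,fx=4,fy=4,interpolation=cv2.INTER_CUBIC),alpha=1.6)
cv2.imwrite("pics/end.png",np.hstack([f(i[165:275,255:355]),f(j[145:255,260:360])]))
E
```

```text
(no output)
```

View pics/end.png

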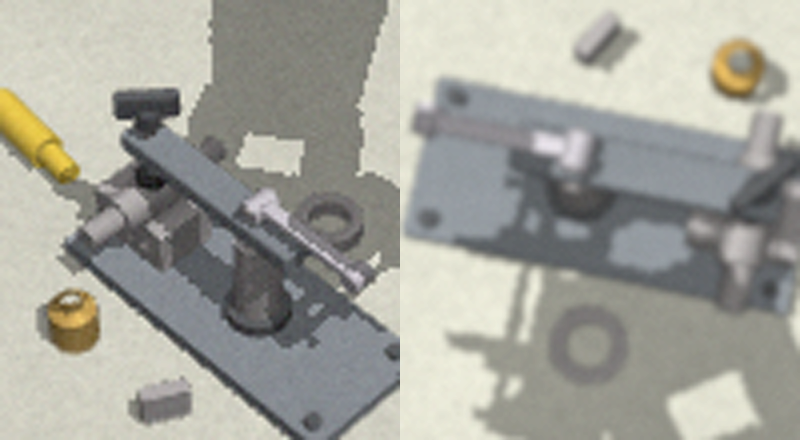

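The lever is closed (tip at scene ~346,234), the shaft is in place and the bystanders look undisturbed. Handing in.

```bash
python3 -c "
from station import *
print(hand_in())"
```

```text
the job is handed in; nothing more can be done
None
```

I flipped the lever open, turned the nut clockwise to an estimated 3.85 rad, closed the lever and handed in at about 20 s; `hand_in()` returned no verdict, and the clamp force itself was not measured (expected about 16–24 N).

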